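# Load the full nail tin into its holder

## Task

Three closed nail tins on the cobbler's bench look alike, but one is full: find it by its weight and stand it in the bay of the tin holder. Then slide the retainer gently along until you feel it press the tin home against the end wall, with no gap left and without ramming it. Leave the two light tins standing on the bench, keep all tins upright, and do not disturb the bowl, hammer and brush.

Things in the scene. Friction and masses are not known exactly. Their poses are not given: they have to be found in the camera images.
- tin_a: one of three identical closed tins (dark steel body, bright steel lid), upright cylinder 58 mm in diameter and 50 mm high; one of the three is full of nails (about 0.5 to 0.6 kg), the other two are nearly empty (about 0.2 kg) and nothing but the weight tells which; origin at the centre of its underside, z up
- tin_b: one of three identical closed tins (dark steel body, bright steel lid), upright cylinder 58 mm in diameter and 50 mm high; one of the three is full of nails (about 0.5 to 0.6 kg), the other two are nearly empty (about 0.2 kg) and nothing but the weight tells which; origin at the centre of its underside, z up
- tin_c: one of three identical closed tins (dark steel body, bright steel lid), upright cylinder 58 mm in diameter and 50 mm high; one of the three is full of nails (about 0.5 to 0.6 kg), the other two are nearly empty (about 0.2 kg) and nothing but the weight tells which; origin at the centre of its underside, z up
- holder: wooden tin holder fixed to the bench, base 110 (x) x 230 (y) x 12 mm; origin at the centre of its underside, y along the slide to the end wall. End wall: dark steel, inner face at y = +103 mm, top 57 mm above the bench. Two rails along y, 72 mm apart inside, tops 20 mm above the bench; in the bay the tin stands between them on the base, 12 mm above the bench
- bay_seat (a point): point on the holder's base, on its centre line, where the middle of the tin's underside is when the tin touches the end wall (29 mm from the wall); axes as the holder's
- retainer (a joint): travel (m) of the retainer along the holder's y: 0 = fully back, grows towards the end wall, limit 0.095 (only with an empty bay). Dark steel carriage with an upright pushing plate 68 mm wide, its top 55 mm above the bench, its front face at holder y = -22 mm + travel. It slides with about 2 N friction and stays where it is left
- retainer_grip (a point): grip point of the retainer's upright black handle, on its axis, 60 mm above the bench; the handle is 24 mm (holder x) by 16 mm (holder y), free from 23 to 75 mm above the bench, its axis 38 mm behind the plate's front face; axes as the holder's
- bowl: brass bowl, 90 mm across, 35 mm high, bystander; origin at the centre of its underside
- hammer: hammer lying on the bench, 200 mm long, bystander; origin at the middle of its underside
- brush: wooden shoe brush, 50 x 150 x 38 mm, bystander; origin at the centre of its underside
Not all that is in view belongs to the job. Leave any green or pink look-alike of the tin_a alone.

How it is judged (in metres and radians):
On the way:
1. the full tin (its weight on the holder above 3.4 N) stands released in the bay while the retainer is still back (value of joint retainer below 0.058 m and ((x of tin_a in the frame of holder between -0.011 and 0.011 m and z of tin_a in the frame of holder between 0.009 and 0.015 m and angle between tin_a's own z axis and vertical below 0.06 rad and y of tin_a in the frame of holder above 0 m and contact force between tin_a and holder above 3.4 N and contact force between tin_a and the fingers below 0.2 N) or (x of tin_b in the frame of holder between -0.011 and 0.011 m and z of tin_b in the frame of holder between 0.009 and 0.015 m and angle between tin_b's own z axis and vertical below 0.06 rad and y of tin_b in the frame of holder above 0 m and contact force between tin_b and holder above 3.4 N and contact force between tin_b and the fingers below 0.2 N) or (x of tin_c in the frame of holder between -0.011 and 0.011 m and z of tin_c in the frame of holder between 0.009 and 0.015 m and angle between tin_c's own z axis and vertical below 0.06 rad and y of tin_c in the frame of holder above 0 m and contact force between tin_c and holder above 3.4 N and contact force between tin_c and the fingers below 0.2 N))), for 0.2 s.
At the end, for the whole second after the job is handed in: the full tin stands upright on the holder's base between the rails, within 3 mm of the end wall; the retainer is within 3.5 mm of touching it when home (travel above 63.5 mm); the other two tins stand upright and still on the bench (value of joint retainer above 0.0635 m and ((x of tin_a in the frame of holder between -0.011 and 0.011 m and z of tin_a in the frame of holder between 0.009 and 0.015 m and angle between tin_a's own z axis and vertical below 0.06 rad and y of tin_a in the frame of holder above 0.071 m and linear speed of each of tin_a, tin_b, tin_c below 0.01 m/s and height (world z) of tin_b between -0.006 and 0.006 m and angle between each of tin_b, tin_c's own z axis and vertical below 0.1 rad and height (world z) of tin_c between -0.006 and 0.006 m) or (x of tin_b in the frame of holder between -0.011 and 0.011 m and z of tin_b in the frame of holder between 0.009 and 0.015 m and angle between tin_b's own z axis and vertical below 0.06 rad and y of tin_b in the frame of holder above 0.071 m and linear speed of each of tin_b, tin_a, tin_c below 0.01 m/s and height (world z) of tin_a between -0.006 and 0.006 m and angle between each of tin_a, tin_c's own z axis and vertical below 0.1 rad and height (world z) of tin_c between -0.006 and 0.006 m) or (x of tin_c in the frame of holder between -0.011 and 0.011 m and z of tin_c in the frame of holder between 0.009 and 0.015 m and angle between tin_c's own z axis and vertical below 0.06 rad and y of tin_c in the frame of holder above 0.071 m and linear speed of each of tin_c, tin_a, tin_b below 0.01 m/s and height (world z) of tin_a between -0.006 and 0.006 m and angle between each of tin_a, tin_b's own z axis and vertical below 0.1 rad and height (world z) of tin_b between -0.006 and 0.006 m))).
It fails at once if a tin is tipped more than 0.6 rad (angle between any of tin_a, tin_b, tin_c's own z axis and vertical above 0.6 rad).
It fails at once if a tin is rammed or crushed in the holder (contact forces above 90 N) (contact force between any of tin_a, tin_b, tin_c and holder above 90 N).
It fails at once if a bystander is moved more than 30 mm (distance of any of bowl, hammer, brush from where it was at the start of the episode above 0.03 m).
It also fails if it takes over 72 s, if anything falls off the work surface, if the arm or the gripper's body presses on something with over 40 N, if the wrist force passes 120 N, or if a joint passes its speed limit or range.

## Robot

A 7-joint arm with a two-finger parallel gripper is mounted at the origin on the work surface. World frame = base frame: x ahead of the robot, y to its left, z up, the work surface at z = 0. Lengths are in m, angles in degrees, forces in N, time in s.
With the tool pointing down it reaches from about 0.425 to 0.925 m from the base axis. Payload 6.8 kg.
Tool frame: the origin (TCP) lies between the finger pads; the fingertips stand 14 mm ahead of it and the grasp point (between the pads) lies 5 mm behind it (manip.tips_ahead is the distance from the TCP to the fingertips, in m); z points along the fingers, y is the line along which they close (so a half turn about z gives the same grasp; the last joint's range is limited). The gripper opens to 85 mm and grips with 20 to 120 N. Pads are 22 mm wide; open, the fingers measure 114 mm over their backs; the gripper's body (76 mm by 85 mm) begins 54 mm behind the grasp point. The pads swing forward as they close: fully open they stand 13 mm farther back than shut.
Start: joints at [66.056, 27.33, 1.283, 89.118, -0.659, 63.558, -4.761], TCP at [0.206, -0.643, 0.245] pointing down, gripper open.
Joint ranges: [-169.35, 169.35], [-19.33, 120.38], [-80.79, 83.38], [13.8, 139.57], [-78.32, 258.32], [9.67, 109.79], [-169.56, 169.56]. Speed limits (degrees/s): [136.94, 136.94, 180, 180, 180, 180, 180].

## Interface

Orientations are given as [roll, pitch, yaw] about the fixed x, y, z axes, in that order (R = Rz(yaw) Ry(pitch) Rx(roll)).
In Python, from workcell import status, grab_frame, manip gives the robot as it stands.
- The arm moves only by the tool servo_tool, never from a script. Its argument "series" is a list of rows, each an object with "claw": the opening, from 0 (shut) to 1 (fully open); "xyz": the shift along the world's x, y, z in units of 400 mm (1.0 is 400 mm), a list of three; "yaw": the turn about the world's z in units of 180 degrees (1.0 is 180 degrees). In form: [{"claw": claw, "xyz": [x, y, z], "yaw": yaw}, ...]. A call has 1 to 8 rows; each row shifts and turns the commanded pose from where the row before left it; what a row does not reach is not made up. A row lasts 1/12 s, in which the tool goes at most 41.7 mm and 7.16 degrees, less where a joint would pass 70% of its speed; a pose out of reach is approached as far as the arm can. A call with a number of a shift or a turn outside -1 to 1 is refused whole. A call with a gripper value outside its range is refused whole. The fingers move at their own pace and stop on an object; "force" is the grip in N (left out, the last holds). Time passes only in rows, so rows that do not move let the fingers close. It gives the time, the measured TCP pose, the force, the opening and the grip force at its end, in the units of the state.
- status.observe(): the state, without advancing time (a new reading comes with each control period).
- grab_frame(name): name is "scene" or "side" or "wrist"; returns a dict with "image" (400x640x3 uint8, blue, green, red), "range_z" (400x640 float32, m along the optical axis (not along the pixel's ray), 0 where there is no reading), "fov_y" (degrees; the focal length in pixels is half the picture's height over the tangent of half this angle, whatever the lens; pixels are square), "cx", "cy" (the principal point, pixels), "dist_coeffs" ([k1, k2, p1, p2, k3] as OpenCV has them; the pictures are not rectified), "xyz" and "attitude" of the camera in the world. Camera axes: x right, y down, z forward; pixel columns grow to the right and rows downward; lengths in m; the calibration is good to about 2 mm. A picture is of the moment at which its call begins.
- manip.finish_job(): hands the job in; it is judged then, once.
The state is a dict: "clock": time; "q": joint angles; "dq": joint speeds; "effort": joint torques, N m; "tool_pos": TCP position; "eef_rot": TCP orientation; "ft_force": force on the tool from outside, world axes, zero at the start; "ft_torque": the same for the moment, N m; "finger_gap": finger opening in m; "grip_force": force on a finger pad.
Only numpy, scipy, OpenCV 4.12 (cv2) and the standard library are available. Lean on these libraries where they do the work, as an engineer would, in place of code of your own. Each camera call takes 0.05 s, during which the arm holds its last target. There are 200 camera calls.

## Working session

There is one attempt and no reset: what is moved stays moved. The work goes in short steps, Python scripts to look and compute and a tool call to move; the robot and the scene stay as the last step left them, time stands still between calls to the robot, and variables do not carry over. Pictures are saved under pics/ and viewed, at most 10 in all, crops included, and the job is handed in when it is done.

Besides the shell and the picture viewer there is one more tool, called as name(argument=value, ...) on one line, values as JSON. servo_tool: Moves the arm, as the interface text tells. Its arguments: {"type":"object","properties":{"series":{"type":"array"},"force":{"type":"number"}},"required":["series"]}

```bash
mkdir -p pics
cat > h.py <<'E'
import numpy as np, cv2
from scipy.spatial.transform import Rotation as R
from workcell import status, grab_frame, manip
def cam(f):
    F=200/np.tan(np.radians(f["fov_y"]/2))
    K=np.array([[F,0,f["cx"]],[0,F,f["cy"]],[0,0,1.]])
    A=np.array(f["attitude"])
    Rm=R.from_euler('xyz',A,degrees=True).as_matrix() if A.size==3 else (A if A.shape==(3,3) else R.from_quat(A).as_matrix())
    return K,np.array(f["dist_coeffs"],float),Rm,np.array(f["xyz"])
def rays(f,uv):
    K,D,Rm,t=cam(f)
    n=cv2.undistortPoints(np.array(uv,float).reshape(-1,1,2),K,D).reshape(-1,2)
    return np.c_[n,np.ones(len(n))]@Rm.T,t
def plane(f,uv,z):
    d,t=rays(f,uv); return t+d*((z-t[2])/d[:,2])[:,None]
def cloud(f,uv):
    d,t=rays(f,uv); uv=np.array(uv,int).reshape(-1,2)
    return t+d*f["range_z"][uv[:,1],uv[:,0]][:,None]
E
python3 - <<'E'
from h import *
import pickle
for n in ("scene","side"):
    f=grab_frame(n); cv2.imwrite(f"pics/{n}0.png",f["image"]); pickle.dump(f,open(n+"0.pkl","wb"))
    print(n,f["xyz"],f["attitude"],f["fov_y"],f["dist_coeffs"])
s=status.observe(); print(s); print(manip.tips_ahead)
E
```

```text
scene [ 0.82641926 -0.41108113  0.78234211] [-142.95569875    0.52188155   29.91347395] 48.497778719881005 [0.02057016 0.         0.         0.         0.        ]
side [0.36135428 0.71340861 0.84394791] [-136.57044869   -1.13331962 -162.82942421] 44.272030809133575 [-0.10407196  0.          0.          0.          0.        ]
{'clock': 0.1, 'q': array([66.05707076, 27.36982125,  1.27932246, 89.17116412, -0.65664394,
       63.55889227, -4.76152905]), 'dq': array([-0.0671537 , -0.05062584, -0.11183197, -0.05024848,  0.05540889,
       -0.01448889, -0.04074168]), 'effort': array([ 3.72503433e-03, -5.97766936e+01,  1.61302909e+00, -2.81957263e+01,
        1.26980254e-02,  5.01889939e-03,  1.22367140e-05]), 'tool_pos': array([ 0.20561144, -0.64239423,  0.24444807]), 'eef_rot': array([-1.79907832e+02,  8.30795125e-03,  1.77519059e+01]), 'ft_force': array([ 0.24990158, -0.27834726, -0.11648553]), 'ft_torque': array([-0.01025262, -0.03769759, -0.00571785]), 'grip_force': 0.0, 'finger_gap': 0.08550135691588992}
0.014
```

View pics/scene0.png

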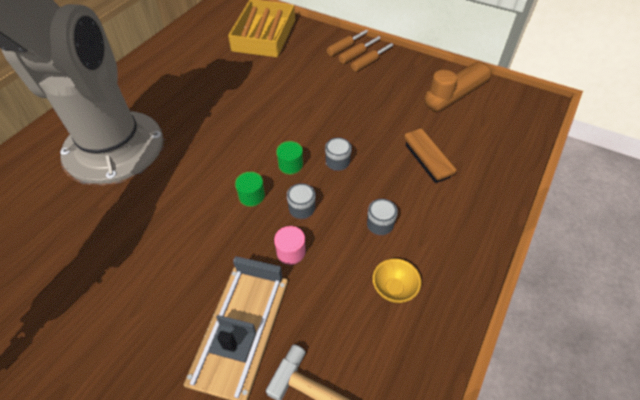

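View pics/side0.png

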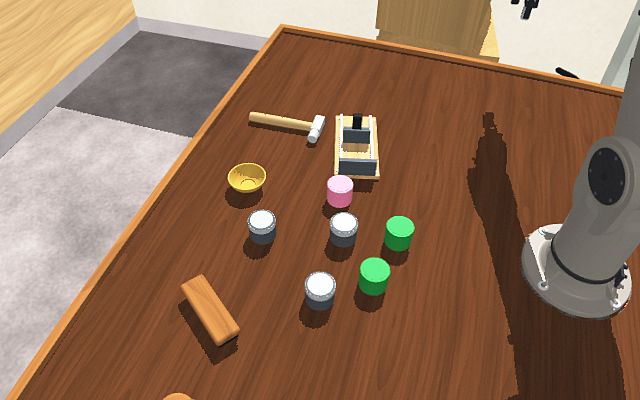

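The scene picture shows steel tins at (338,153), (301,200) and (382,216). Look-alikes to avoid are green at (290,157) and (250,189) and pink at (290,244). The holder has its end wall at (257,268) and its handle at (228,333). I choose the three steel-lidded tins; the side view agrees: (344,229), (262,226), (320,290).

```bash
cat > m.py <<'E'
from h import *
import pickle
for n in ("scene","side"):
    f=pickle.load(open(n+"0.pkl","rb")); im=f["image"]
    vv,uu=np.mgrid[0:400,0:640]; uv=np.c_[uu.ravel(),vv.ravel()]
    P=cloud(f,uv).reshape(400,640,3); hsv=cv2.cvtColor(im,cv2.COLOR_BGR2HSV)
    ok=(f["range_z"]>0)&(P[...,0]<1.0)&(np.hypot(P[...,0],P[...,1])>0.3)
    z=P[...,2]
    def blobs(m,name,zp,minA=25):
        k,l,st,c=cv2.connectedComponentsWithStats(m.astype(np.uint8),connectivity=4)
        for i in range(1,k):
            if st[i,4]>=minA:
                q=uv[(l==i).ravel()]
                X=plane(f,q,zp)[:,:2].astype(np.float32); cc,r=cv2.minEnclosingCircle(X); rect=cv2.minAreaRect(X)
                print(n,name,st[i,4],c[i].round(),"z",np.median(z[l==i]).round(4),"circ",np.round(cc,4),round(r,4),"rect",np.round(rect[0],4),np.round(rect[1],4),round(rect[2],1))
    blobs(ok&(abs(z-.05)<.005)&(hsv[...,1]<70)&(hsv[...,2]>110),"lid",.05)
    blobs(ok&(abs(z-.057)<.006)&(hsv[...,2]<110)&(hsv[...,1]<130),"wall/plate",.056,20)
    blobs(ok&(abs(z-.075)<.005)&(hsv[...,2]<80),"handle",.075,5)
    blobs(ok&(abs(z-.012)<.004)&(hsv[...,2]>130)&(hsv[...,0]<25)&(hsv[...,1]>60),"base",.012,100)
    blobs(ok&(abs(z-.020)<.004)&(hsv[...,1]<70)&(hsv[...,2]>110),"rail",.02,20)
    blobs(ok&(hsv[...,0]>40)&(hsv[...,0]<80)&(hsv[...,1]>120)&(z>.045),"green",.05)
    blobs(ok&(hsv[...,0]>150)&(hsv[...,1]>60)&(z>.045),"pink",.05)
    blobs(ok&(z>.03)&(hsv[...,1]>60)&(hsv[...,0]<30)&(hsv[...,2]>80),"bowl/brush",.036)
f=pickle.load(open("scene0.pkl","rb"))
cv2.imwrite("pics/crop.png",cv2.resize(f["image"][120:400,170:440],None,fx=2,fy=2,interpolation=cv2.INTER_CUBIC))
E
python3 m.py
```

```text
scene lid 63 [490.   3.] z 0.0516 circ [0.6163 0.9932] 0.0464 rect [0.6162 0.9964] [0.0925 0.0162] 1.6
scene lid 25 [516.  10.] z 0.052 circ [0.6966 0.9965] 0.0168 rect [0.6972 0.9939] [0.0327 0.0153] 9.4
scene lid 382 [338. 147.] z 0.0508 circ [0.5006 0.2259] 0.0312 rect [0.5013 0.2255] [0.0546 0.0601] 29.4
scene lid 476 [300. 195.] z 0.0509 circ [0.4991 0.0659] 0.0305 rect [0.4976 0.065 ] [0.0549 0.059 ] 30.4
scene lid 509 [382. 211.] z 0.0507 circ [0.6642 0.1124] 0.0302 rect [0.6646 0.1122] [0.0561 0.0572] 46.5
scene wall/plate 334 [257. 264.] z 0.0569 circ [ 0.5156 -0.1182] 0.0459 rect [ 0.5159 -0.1192] [0.0908 0.0152] 15.0
scene wall/plate 151 [237. 322.] z 0.0544 circ [ 0.5477 -0.2294] 0.0331 rect [ 0.5473 -0.2278] [0.0661 0.0083] 15.5
scene wall/plate 47 [228. 343.] z 0.0571 circ [ 0.5559 -0.2625] 0.013 rect [ 0.5588 -0.2651] [0.0253 0.0132] 49.1
scene handle 143 [225. 337.] z 0.074 circ [ 0.5557 -0.262 ] 0.0132 rect [ 0.5557 -0.2622] [0.0243 0.016 ] 15.7
scene base 269 [329.  19.] z 0.0139 circ [0.1936 0.7355] 0.1256 rect [0.1936 0.7389] [0.0347 0.251 ] 90.0
scene base 283 [4
[... 4413 characters left out ...]
133] [0.0129 0.0454] 87.0
side bowl/brush 1344 [446.   7.] z 0.057 circ [ 0.4648 -1.0794] 0.2112 rect [ 0.4324 -0.9996] [0.4222 0.1813] 22.1
side bowl/brush 87 [239. 168.] z 0.0329 circ [ 0.7701 -0.017 ] 0.0401 rect [ 0.7791 -0.0217] [0.0796 0.0284] 62.0
side bowl/brush 49 [259. 169.] z 0.0335 circ [ 0.7308 -0.0332] 0.0271 rect [ 0.7283 -0.0366] [0.014  0.0537] 53.8
side bowl/brush 47 [243. 189.] z 0.0346 circ [0.7443 0.0262] 0.0267 rect [0.7435 0.0308] [0.0532 0.0154] 10.8
side bowl/brush 1894 [210. 309.] z 0.0378 circ [0.6821 0.3303] 0.0787 rect [0.6828 0.3309] [0.0502 0.1526] 53.9
side bowl/brush 151 [178. 397.] z 0.089 circ [0.6571 0.5033] 0.0249 rect [0.6587 0.4985] [0.0496 0.0101] 19.3
```

View pics/crop.png

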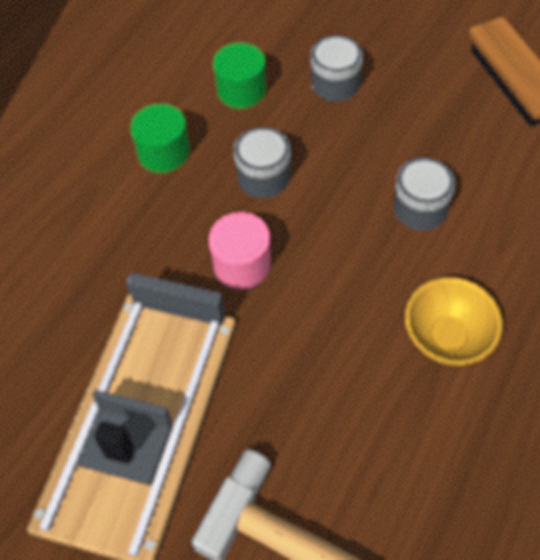

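The crop confirms bare-steel lids on the three chosen tins, with the green and pink ones left out. The holder yaw is about 15.1° with its centre near (0.5435,-0.2235), and travel is about 0.021 m. All three tins read z≈0.05 and lie within reach. Closing along the holder's x needs a tool yaw of 105°.

servo_tool(series=[{"claw": 1, "xyz": [0.0625, 0.0625, 0], "yaw": 0.037}, {"claw": 1, "xyz": [0.0625, 0.0625, 0], "yaw": 0.037}, {"claw": 1, "xyz": [0.0625, 0.0625, 0], "yaw": 0.037}, {"claw": 1, "xyz": [0.0625, 0.0625, 0], "yaw": 0.037}, {"claw": 1, "xyz": [0.0625, 0.0625, 0], "yaw": 0.037}, {"claw": 1, "xyz": [0.0625, 0.0625, 0], "yaw": 0.037}, {"claw": 1, "xyz": [0.0625, 0.0625, 0], "yaw": 0.037}, {"claw": 1, "xyz": [0.0625, 0.0625, 0], "yaw": 0.037}], force=40)

```text
clock: 0.77
tool_pos: [0.4065, -0.4414, 0.2451]
eef_rot: [-180.0, -0.0, 71.4]
ft_force: [-0.0, -0.1, 0.3]
finger_gap: 0.0852
grip_force: 0.0
```

servo_tool(series=[{"claw": 1, "xyz": [0.0288, 0.0875, 0], "yaw": 0.0237}, {"claw": 1, "xyz": [0.0288, 0.0875, 0], "yaw": 0.0237}, {"claw": 1, "xyz": [0.0288, 0.0875, 0], "yaw": 0.0237}, {"claw": 1, "xyz": [0.0288, 0.0875, 0], "yaw": 0.0237}, {"claw": 1, "xyz": [0.0288, 0.0875, 0], "yaw": 0.0237}, {"claw": 1, "xyz": [0.0288, 0.0875, 0], "yaw": 0.0237}, {"claw": 1, "xyz": [0.0288, 0.0875, 0], "yaw": 0.0237}, {"claw": 1, "xyz": [0.0288, 0.0875, 0], "yaw": 0.0237}])

```text
clock: 1.43
tool_pos: [0.4979, -0.1612, 0.2451]
eef_rot: [-180.0, -0.0, 105.4]
ft_force: [0.7, -0.6, 0.5]
finger_gap: 0.0848
grip_force: 0.0
```

servo_tool(series=[{"claw": 1, "xyz": [0, 0.0813, -0.039], "yaw": 0}, {"claw": 1, "xyz": [0, 0.0813, -0.039], "yaw": 0}, {"claw": 1, "xyz": [0, 0.0813, -0.039], "yaw": 0}, {"claw": 1, "xyz": [0, 0.0813, -0.039], "yaw": 0}, {"claw": 1, "xyz": [0, 0.0813, -0.039], "yaw": 0}, {"claw": 1, "xyz": [0, 0.0813, -0.039], "yaw": 0}, {"claw": 1, "xyz": [0, 0.0813, -0.039], "yaw": 0}, {"claw": 1, "xyz": [0, 0, 0], "yaw": 0}])

```text
clock: 2.1
tool_pos: [0.4957, 0.072, 0.1339]
eef_rot: [-179.9, -0.3, 105.7]
ft_force: [0.0, 0.4, -0.7]
finger_gap: 0.0856
grip_force: 0.0
```

Run:
```python
from h import *
s=status.observe(); print(s["tool_pos"],s["ft_force"])
f=grab_frame("wrist"); cv2.imwrite("pics/w1.png",f["image"])
hsv=cv2.cvtColor(f["image"],cv2.COLOR_BGR2HSV); vv,uu=np.mgrid[0:400,0:640]; uv=np.c_[uu.ravel(),vv.ravel()]
P=cloud(f,uv); m=(abs(P[:,2]-.05)<.005)&(f["range_z"].ravel()>0)&(hsv[...,1].ravel()<70)
k,l,st,c=cv2.connectedComponentsWithStats(m.reshape(400,640).astype(np.uint8))
for i in range(1,k):
    if st[i,4]>200:
        print(st[i],cv2.minEnclosingCircle(plane(f,uv[(l==i).ravel()],.05)[:,:2].astype(np.float32)))
print(f["xyz"],f["attitude"])
```

```text
[0.49570616 0.07203035 0.1339314 ] [ 0.0025697   0.39018775 -0.73891099]
[ 278  168   93   90 6492] ((0.49734166264533997, 0.0684862732887268), 0.029570208862423897)
[ 551  168   89   91 6580] ((0.6615511178970337, 0.1145036593079567), 0.030666587874293327)
[ 299  330   71   25 1158] ((0.5301875472068787, -0.022718112915754318), 0.024367831647396088)
[0.47779054 0.13559436 0.26244618] [165.22391593   0.19254696  15.74500697]
```

View pics/w1.png

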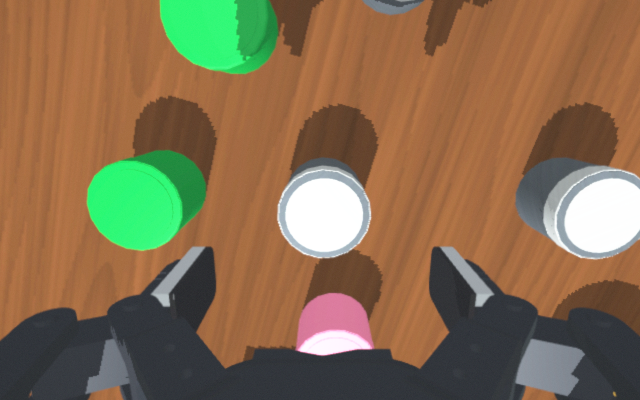

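The wrist view shows the steel tin centred between the fingers at (324,212), with a clear gap on both sides.

servo_tool(series=[{"claw": 1, "xyz": [0, 0.004, -0.044], "yaw": 0}, {"claw": 1, "xyz": [0, 0.004, -0.044], "yaw": 0}, {"claw": 1, "xyz": [0, 0, -0.044], "yaw": 0}, {"claw": 1, "xyz": [0, 0, -0.044], "yaw": 0}, {"claw": 1, "xyz": [0, 0, -0.044], "yaw": 0}, {"claw": 1, "xyz": [0, 0, -0.044], "yaw": 0}, {"claw": 1, "xyz": [0, 0, 0], "yaw": 0}, {"claw": 1, "xyz": [0, 0, 0], "yaw": 0}])

```text
clock: 2.82
tool_pos: [0.4975, 0.0669, 0.0302]
eef_rot: [-179.9, 0.0, 105.1]
ft_force: [0.5, 0.9, 0.2]
finger_gap: 0.0854
grip_force: 0.0
```

servo_tool(series=[{"claw": 0, "xyz": [0, 0, 0], "yaw": 0}, {"claw": 0, "xyz": [0, 0, 0], "yaw": 0}, {"claw": 0, "xyz": [0, 0, 0], "yaw": 0}, {"claw": 0, "xyz": [0, 0, 0], "yaw": 0}, {"claw": 0, "xyz": [0, 0, 0], "yaw": 0}, {"claw": 0, "xyz": [0, 0, 0], "yaw": 0}, {"claw": 0, "xyz": [0, 0, 0], "yaw": 0}, {"claw": 0, "xyz": [0, 0, 0], "yaw": 0}], force=40)

```text
clock: 3.48
tool_pos: [0.4988, 0.0678, 0.0319]
eef_rot: [179.9, 0.0, 105.1]
ft_force: [-1.0, -0.9, 5.7]
finger_gap: 0.0571
grip_force: 41.8
```

servo_tool(series=[{"claw": 0, "xyz": [0, 0, 0.0125], "yaw": 0}, {"claw": 0, "xyz": [0, 0, 0.0125], "yaw": 0}, {"claw": 0, "xyz": [0, 0, 0.0125], "yaw": 0}, {"claw": 0, "xyz": [0, 0, 0.0125], "yaw": 0}, {"claw": 0, "xyz": [0, 0, 0], "yaw": 0}, {"claw": 0, "xyz": [0, 0, 0], "yaw": 0}, {"claw": 0, "xyz": [0, 0, 0], "yaw": 0}, {"claw": 0, "xyz": [0, 0, 0], "yaw": 0}])

```text
clock: 4.15
tool_pos: [0.4977, 0.0679, 0.0503]
eef_rot: [-180.0, -0.0, 105.2]
ft_force: [0.1, -0.2, -1.9]
finger_gap: 0.0566
grip_force: 43.0
```

servo_tool(series=[{"claw": 0, "xyz": [0, 0, 0], "yaw": 0}, {"claw": 0, "xyz": [0, 0, 0], "yaw": 0}])

```text
clock: 4.32
tool_pos: [0.4978, 0.068, 0.0503]
eef_rot: [-180.0, -0.0, 105.2]
ft_force: [0.9, 0.1, -2.0]
finger_gap: 0.0567
grip_force: 43.0
```

servo_tool(series=[{"claw": 0, "xyz": [0, 0, 0], "yaw": 0}, {"claw": 0, "xyz": [0, 0, 0], "yaw": 0}])

```text
clock: 4.48
tool_pos: [0.4979, 0.068, 0.0504]
eef_rot: [-180.0, -0.0, 105.2]
ft_force: [0.6, -0.5, -1.8]
finger_gap: 0.0569
grip_force: 43.0
```

The middle tin weighs about 2 N, so it is light. I'll put it back and go to the next one.

servo_tool(series=[{"claw": 0, "xyz": [0, 0, -0.0125], "yaw": 0}, {"claw": 0, "xyz": [0, 0, -0.0125], "yaw": 0}, {"claw": 0, "xyz": [0, 0, -0.0125], "yaw": 0}, {"claw": 0, "xyz": [0, 0, -0.0115], "yaw": 0}, {"claw": 0, "xyz": [0, 0, 0], "yaw": 0}, {"claw": 1, "xyz": [0, 0, 0], "yaw": 0}, {"claw": 1, "xyz": [0, 0, 0], "yaw": 0}, {"claw": 1, "xyz": [0, 0, 0], "yaw": 0}])

```text
clock: 5.15
tool_pos: [0.498, 0.068, 0.0307]
eef_rot: [-180.0, -0.0, 105.2]
ft_force: [0.0, 0.6, -0.7]
finger_gap: 0.0852
grip_force: 0.0
```

servo_tool(series=[{"claw": 1, "xyz": [0, 0, 0], "yaw": 0}, {"claw": 1, "xyz": [0, 0, 0], "yaw": 0}, {"claw": 1, "xyz": [0, 0, 0], "yaw": 0}, {"claw": 1, "xyz": [0, 0, 0.053], "yaw": 0}, {"claw": 1, "xyz": [0, 0, 0.053], "yaw": 0}, {"claw": 1, "xyz": [0, 0, 0.053], "yaw": 0}, {"claw": 1, "xyz": [0, 0, 0.053], "yaw": 0}, {"claw": 1, "xyz": [0, 0, 0.053], "yaw": 0}])

```text
clock: 5.82
tool_pos: [0.4977, 0.0679, 0.1379]
eef_rot: [-180.0, -0.0, 105.2]
ft_force: [0.3, -0.8, 0.5]
finger_gap: 0.0854
grip_force: 0.0
```

servo_tool(series=[{"claw": 1, "xyz": [0.069, 0.019, 0], "yaw": 0}, {"claw": 1, "xyz": [0.069, 0.019, 0], "yaw": 0}, {"claw": 1, "xyz": [0.069, 0.019, 0], "yaw": 0}, {"claw": 1, "xyz": [0.069, 0.019, 0], "yaw": 0}, {"claw": 1, "xyz": [0.069, 0.019, 0], "yaw": 0}, {"claw": 1, "xyz": [0.069, 0.019, 0], "yaw": 0}, {"claw": 1, "xyz": [0, 0, 0], "yaw": 0}, {"claw": 1, "xyz": [0, 0, 0], "yaw": 0}])

```text
clock: 6.48
tool_pos: [0.664, 0.1141, 0.1362]
eef_rot: [-180.0, -0.0, 105.2]
ft_force: [0.3, 0.8, -0.1]
finger_gap: 0.0855
grip_force: 0.0
```

```bash
cat > w.py <<'E'
from h import *
s=status.observe(); print(s["tool_pos"],s["ft_force"])
f=grab_frame("wrist")
hsv=cv2.cvtColor(f["image"],cv2.COLOR_BGR2HSV); vv,uu=np.mgrid[0:400,0:640]; uv=np.c_[uu.ravel(),vv.ravel()]
P=cloud(f,uv); m=(abs(P[:,2]-.05)<.005)&(f["range_z"].ravel()>0)&(hsv[...,1].ravel()<70)
k,l,st,c=cv2.connectedComponentsWithStats(m.reshape(400,640).astype(np.uint8))
for i in range(1,k):
    if st[i,4]>200: print(st[i],cv2.minEnclosingCircle(plane(f,uv[(l==i).ravel()],.05)[:,:2].astype(np.float32)))
E
python3 w.py
```

```text
[0.66404681 0.11409457 0.13624939] [ 0.28728626  0.76082454 -0.05749903]
[ 278  159   93   90 6480] ((0.6645485162734985, 0.11535466462373734), 0.029551062732934952)
[   0  160   99   91 6986] ((0.4986620545387268, 0.06970241665840149), 0.030947370454669)
```

servo_tool(series=[{"claw": 1, "xyz": [0, 0.002, -0.053], "yaw": 0}, {"claw": 1, "xyz": [0, 0, -0.053], "yaw": 0}, {"claw": 1, "xyz": [0, 0, -0.053], "yaw": 0}, {"claw": 1, "xyz": [0, 0, -0.053], "yaw": 0}, {"claw": 1, "xyz": [0, 0, -0.052], "yaw": 0}, {"claw": 1, "xyz": [0, 0, 0], "yaw": 0}, {"claw": 1, "xyz": [0, 0, 0], "yaw": 0}, {"claw": 0, "xyz": [0, 0, 0], "yaw": 0}])

```text
clock: 7.2
tool_pos: [0.6637, 0.1144, 0.0327]
eef_rot: [179.9, 0.0, 105.2]
ft_force: [0.2, -0.3, 0.1]
finger_gap: 0.0754
grip_force: 0.0
```

servo_tool(series=[{"claw": 0, "xyz": [0, 0, 0], "yaw": 0}, {"claw": 0, "xyz": [0, 0, 0], "yaw": 0}, {"claw": 0, "xyz": [0, 0, 0], "yaw": 0}, {"claw": 0, "xyz": [0, 0, 0], "yaw": 0}, {"claw": 0, "xyz": [0, 0, 0], "yaw": 0}, {"claw": 0, "xyz": [0, 0, 0], "yaw": 0}, {"claw": 0, "xyz": [0, 0, 0], "yaw": 0}])

```text
clock: 7.78
tool_pos: [0.665, 0.1148, 0.0336]
eef_rot: [179.8, 0.0, 105.1]
ft_force: [-0.1, -0.6, 7.5]
finger_gap: 0.0569
grip_force: 43.7
```

servo_tool(series=[{"claw": 0, "xyz": [0, 0, 0.0125], "yaw": 0}, {"claw": 0, "xyz": [0, 0, 0.0125], "yaw": 0}, {"claw": 0, "xyz": [0, 0, 0.0125], "yaw": 0}, {"claw": 0, "xyz": [0, 0, 0.0125], "yaw": 0}, {"claw": 0, "xyz": [0, 0, 0], "yaw": 0}, {"claw": 0, "xyz": [0, 0, 0], "yaw": 0}, {"claw": 0, "xyz": [0, 0, 0], "yaw": 0}, {"claw": 0, "xyz": [0, 0, 0], "yaw": 0}])

```text
clock: 8.45
tool_pos: [0.6632, 0.1142, 0.0509]
eef_rot: [-180.0, 0.0, 105.2]
ft_force: [-0.2, 1.0, -4.8]
finger_gap: 0.0567
grip_force: 44.0
```

servo_tool(series=[{"claw": 0, "xyz": [0, 0, 0], "yaw": 0}, {"claw": 0, "xyz": [0, 0, 0], "yaw": 0}])

```text
clock: 8.62
tool_pos: [0.6634, 0.1143, 0.051]
eef_rot: [-180.0, -0.0, 105.2]
ft_force: [-0.5, -0.3, -4.9]
finger_gap: 0.0565
grip_force: 44.0
```

This tin reads about 4.9 N, so it is the full one. I'll carry it above the bay.

servo_tool(series=[{"claw": 0, "xyz": [0, 0, 0.05], "yaw": 0}, {"claw": 0, "xyz": [0, 0, 0.05], "yaw": 0}, {"claw": 0, "xyz": [0, 0, 0.05], "yaw": 0}, {"claw": 0, "xyz": [0, 0, 0.05], "yaw": 0}, {"claw": 0, "xyz": [-0.033, -0.072, 0], "yaw": 0}, {"claw": 0, "xyz": [-0.033, -0.072, 0], "yaw": 0}, {"claw": 0, "xyz": [-0.033, -0.072, 0], "yaw": 0}, {"claw": 0, "xyz": [-0.033, -0.072, 0], "yaw": 0}])

```text
clock: 9.28
tool_pos: [0.6099, -0.002, 0.1313]
eef_rot: [-180.0, 0.0, 105.2]
ft_force: [-0.1, -0.8, -5.9]
finger_gap: 0.0569
grip_force: 45.4
```

servo_tool(series=[{"claw": 0, "xyz": [-0.033, -0.072, 0], "yaw": 0}, {"claw": 0, "xyz": [-0.033, -0.072, 0], "yaw": 0}, {"claw": 0, "xyz": [-0.033, -0.072, 0], "yaw": 0}, {"claw": 0, "xyz": [-0.033, -0.072, 0], "yaw": 0}, {"claw": 0, "xyz": [-0.033, -0.072, 0], "yaw": 0}, {"claw": 0, "xyz": [-0.033, -0.072, 0], "yaw": 0}, {"claw": 0, "xyz": [0, 0, 0], "yaw": 0}, {"claw": 0, "xyz": [0, 0, 0], "yaw": 0}])

```text
clock: 9.95
tool_pos: [0.5303, -0.1765, 0.1312]
eef_rot: [-179.9, 0.0, 104.9]
ft_force: [0.8, 0.5, -5.8]
finger_gap: 0.0569
grip_force: 45.5
```

Run:
```python
from h import *
import pickle
s=status.observe(); print(s["tool_pos"],s["eef_rot"],s["ft_force"])
f=grab_frame("wrist"); cv2.imwrite("pics/w2.png",f["image"]); pickle.dump(f,open("w2.pkl","wb"))
print(f["xyz"],f["attitude"])
```

```text
[ 0.53027468 -0.17649936  0.13116924] [-1.79936853e+02  4.98407694e-02  1.04869338e+02] [ 0.7905392   0.45092367 -5.84327328]
[ 0.51293164 -0.11204297  0.25931799] [1.64915979e+02 1.28375718e-01 1.49224105e+01]
```

View pics/w2.png

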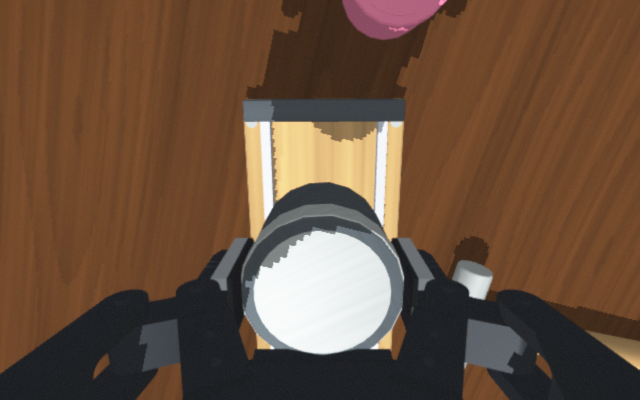

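The full tin is held level at (323,290) over the bay. The wall is at rows 100–120, columns 244–405, and the rails show at columns 267 and 382. Next I'll measure these.

Run:
```python
from h import *
import pickle
f=pickle.load(open("w2.pkl","rb")); im=f["image"]; hsv=cv2.cvtColor(im,cv2.COLOR_BGR2HSV)
vv,uu=np.mgrid[0:400,0:640]; uv=np.c_[uu.ravel(),vv.ravel()]; P=cloud(f,uv).reshape(400,640,3); z=P[...,2]
ps=np.radians(15.1); ex=np.array([np.cos(ps),np.sin(ps)]); ey=np.array([-np.sin(ps),np.cos(ps)])
def rep(m,zp,name):
    k,l,st,c=cv2.connectedComponentsWithStats(m.astype(np.uint8),connectivity=4)
    for i in range(1,k):
        if st[i,4]>80:
            X=plane(f,uv[(l==i).ravel()],zp)[:,:2]; r=cv2.minAreaRect(X.astype(np.float32))
            a,b=X@ex,X@ey
            print(name,st[i],"z",np.median(z[l==i]).round(4),np.round(r[1],4),round(r[2],1),"hx",np.percentile(a,[0.5,99.5]).round(4),"hy",np.percentile(b,[0.5,99.5]).round(4))
box=(uu>235)&(uu<415)&(vv<240)
rep(box&(abs(z-.057)<.006),.057,"wall")
rep(box&(abs(z-.020)<.004)&(hsv[...,1]<60)&(hsv[...,2]>120),.02,"rail")
lid=(z>.13)&(z<.17)&(hsv[...,1]<70)&(hsv[...,2]>100)&(uu>235)&(uu<415)
zl=np.median(z[lid]); print("lid z",zl); rep(lid,zl,"lid")
X=plane(f,uv[lid.ravel()],zl)[:,:2].astype(np.float32); c,r=cv2.minEnclosingCircle(X); print(c,r)
t=status.observe()["tool_pos"][:2]; print("tcp h",t@ex,t@ey,"lid h",np.array(c)@ex,np.array(c)@ey)
for cc in [(0.5442,-.2244)]: print("scene holder",np.array(cc)@ex,np.array(cc)@ey)
```

```text
wall [ 242   99  164   23 3624] z 0.0565 [0.0897 0.0118] 14.9 hx [0.4219 0.5107] hy [-0.2551 -0.2433]
rail [375 121  13 105 926] z 0.0194 [0.0066 0.0727] 15.3 hx [0.5019 0.5085] hy [-0.3283 -0.258 ]
rail [261 122  13  99 866] z 0.0195 [0.0067 0.0683] 15.1 hx [0.4247 0.4312] hy [-0.3241 -0.2581]
lid z 0.14755091475947166
lid [  241   204   163   151 17717] z 0.1476 [0.0561 0.0577] 16.1 hx [0.4392 0.4929] hy [-0.3321 -0.2768]
lid [400 242  15  27 194] z 0.1379 [0.0036 0.011 ] 43.6 hx [0.4922 0.4971] hy [-0.2984 -0.2892]
(0.5292490124702454, -0.1717081516981125) 0.03308497369289398
tcp h 0.4675998150220683 -0.30666579329345633 lid h 0.4662446887718255 -0.30365127490655386
scene holder 0.466952993985064 -0.3584186119726273
```

The tin is centred (rails' mid 0.4665, lid 0.466) and about 20 mm short of the wall, clear of the plate. I'll lower it.

servo_tool(series=[{"claw": 0, "xyz": [0, 0, -0.05], "yaw": 0}, {"claw": 0, "xyz": [0, 0, -0.05], "yaw": 0}, {"claw": 0, "xyz": [0, 0, -0.04], "yaw": 0}, {"claw": 0, "xyz": [0, 0, -0.03], "yaw": 0}, {"claw": 0, "xyz": [0, 0, -0.02], "yaw": 0}, {"claw": 0, "xyz": [0, 0, -0.01], "yaw": 0}, {"claw": 0, "xyz": [0, 0, 0], "yaw": 0}, {"claw": 0, "xyz": [0, 0, 0], "yaw": 0}])

```text
clock: 10.67
tool_pos: [0.5322, -0.1733, 0.0518]
eef_rot: [180.0, 0.0, 105.2]
ft_force: [0.1, -0.4, -5.7]
finger_gap: 0.0571
grip_force: 45.5
```

servo_tool(series=[{"claw": 0, "xyz": [0, 0, -0.004], "yaw": 0}, {"claw": 0, "xyz": [0, 0, -0.004], "yaw": 0}, {"claw": 0, "xyz": [0, 0, 0], "yaw": 0}])

```text
clock: 10.92
tool_pos: [0.5317, -0.1738, 0.0484]
eef_rot: [180.0, 0.0, 105.1]
ft_force: [-0.5, 0.3, -5.2]
finger_gap: 0.0572
grip_force: 45.5
```

servo_tool(series=[{"claw": 0, "xyz": [0, 0, -0.003], "yaw": 0}, {"claw": 0, "xyz": [0, 0, -0.002], "yaw": 0}, {"claw": 0, "xyz": [0, 0, 0], "yaw": 0}])

```text
clock: 11.17
tool_pos: [0.5315, -0.1737, 0.046]
eef_rot: [-180.0, -0.0, 105.2]
ft_force: [-0.6, -0.2, -5.4]
finger_gap: 0.057
grip_force: 45.5
```

servo_tool(series=[{"claw": 0, "xyz": [-0.002, 0, -0.003], "yaw": 0}, {"claw": 0, "xyz": [0, 0, 0], "yaw": 0}, {"claw": 0, "xyz": [0, 0, 0], "yaw": 0}])

```text
clock: 11.42
tool_pos: [0.5314, -0.1737, 0.0456]
eef_rot: [179.9, 0.0, 105.2]
ft_force: [-0.7, 0.2, 2.1]
finger_gap: 0.057
grip_force: 45.8
```

servo_tool(series=[{"claw": 0, "xyz": [0, 0, -0.003], "yaw": 0}, {"claw": 0, "xyz": [0, 0, 0], "yaw": 0}, {"claw": 0, "xyz": [0, 0, 0], "yaw": 0}])

```text
clock: 11.67
tool_pos: [0.5314, -0.1737, 0.0455]
eef_rot: [180.0, 0.1, 105.2]
ft_force: [-5.9, 0.9, 15.7]
finger_gap: 0.0568
grip_force: 47.5
```

The tin has touched down. I'll ease off, release it and rise.

servo_tool(series=[{"claw": 0, "xyz": [0, 0, 0.003], "yaw": 0}, {"claw": 1, "xyz": [0, 0, 0], "yaw": 0}, {"claw": 1, "xyz": [0, 0, 0], "yaw": 0}, {"claw": 1, "xyz": [0, 0, 0], "yaw": 0}, {"claw": 1, "xyz": [0, 0, 0], "yaw": 0}, {"claw": 1, "xyz": [0, 0, 0.03], "yaw": 0}, {"claw": 1, "xyz": [0, 0, 0.08], "yaw": 0}, {"claw": 1, "xyz": [0, 0, 0.08], "yaw": 0}])

```text
clock: 12.33
tool_pos: [0.5298, -0.1732, 0.1214]
eef_rot: [-179.9, -0.1, 105.2]
ft_force: [-0.6, 0.1, 0.2]
finger_gap: 0.0854
grip_force: 0.0
```

servo_tool(series=[{"claw": 1, "xyz": [0.019, -0.0725, 0], "yaw": 0}, {"claw": 1, "xyz": [0.019, -0.0725, 0], "yaw": 0}, {"claw": 1, "xyz": [0.019, -0.0725, 0], "yaw": 0}, {"claw": 1, "xyz": [0, 0, 0], "yaw": 0}, {"claw": 1, "xyz": [0, 0, 0], "yaw": 0}])

```text
clock: 12.75
tool_pos: [0.5535, -0.2629, 0.1215]
eef_rot: [180.0, 0.0, 104.9]
ft_force: [0.1, 0.3, -1.0]
finger_gap: 0.0854
grip_force: 0.0
```

Run:
```python
from h import *
s=status.observe(); print(s["tool_pos"],s["eef_rot"])
f=grab_frame("wrist"); cv2.imwrite("pics/w3.png",f["image"]); im=f["image"]; hsv=cv2.cvtColor(im,cv2.COLOR_BGR2HSV)
vv,uu=np.mgrid[0:400,0:640]; uv=np.c_[uu.ravel(),vv.ravel()]; P=cloud(f,uv).reshape(400,640,3); z=P[...,2]
ps=np.radians(15.1); ex=np.array([np.cos(ps),np.sin(ps)]); ey=np.array([-np.sin(ps),np.cos(ps)])
for name,m,zp in [("lid62",(abs(z-.062)<.003)&(hsv[...,1]<70)&(hsv[...,2]>120),.062),("handle",(abs(z-.075)<.006)&(hsv[...,2]<110),.075),("plate",(abs(z-.055)<.006)&(hsv[...,2]<120),.055)]:
    k,l,st,c=cv2.connectedComponentsWithStats(m.astype(np.uint8),connectivity=4)
    for i in range(1,k):
        if st[i,4]>80:
            X=plane(f,uv[(l==i).ravel()],zp)[:,:2]; a,b=X@ex,X@ey
            print(name,st[i],"z",np.median(z[l==i]).round(4),"hx",np.percentile(a,[.5,99.5]).round(4),"hy",np.percentile(b,[.5,99.5]).round(4))
t=s["tool_pos"][:2]; print("tcp h",t@ex,t@ey)
```

```text
[ 0.55350715 -0.26290057  0.12151805] [1.79974262e+02 4.47218760e-02 1.04937190e+02]
lid62 [265   0  16  72 177] z 0.0613 hx [0.4376 0.4456] hy [-0.3187 -0.2874]
lid62 [ 275    0  110  106 8980] z 0.0623 hx [0.4434 0.495 ] hy [-0.3346 -0.2874]
handle [ 302  209   46   30 1253] z 0.0742 hx [0.455  0.4777] hy [-0.4025 -0.3871]
plate [264 147 120   4 302] z 0.0534 hx [0.4343 0.4982] hy [-0.3596 -0.3579]
plate [304 198  41   8 233] z 0.0556 hx [0.4551 0.4779] hy [-0.3911 -0.3869]
tcp h 0.465909223348309 -0.3980144152595486
```

View pics/w3.png

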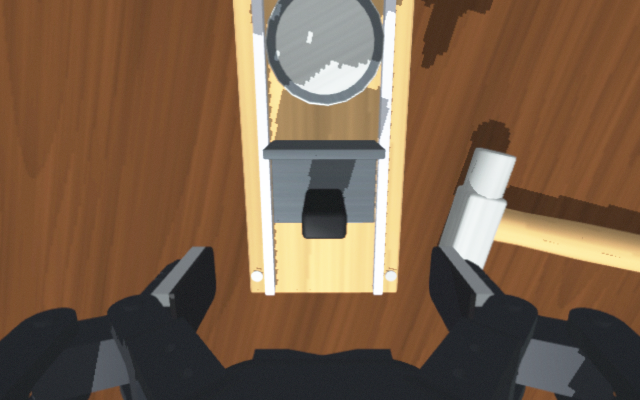

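The wrist view shows the tin upright between the rails at (325,45) and the handle at (324,215). It has about 23 mm to plate contact and 21 mm more to the wall. I'll grip the handle.

servo_tool(series=[{"claw": 0.7, "xyz": [0.002, 0.003, 0], "yaw": 0}, {"claw": 0.7, "xyz": [0, 0, -0.04], "yaw": 0}, {"claw": 0.7, "xyz": [0, 0, -0.042], "yaw": 0}, {"claw": 0.7, "xyz": [0, 0, -0.042], "yaw": 0}, {"claw": 0.7, "xyz": [0, 0, -0.042], "yaw": 0}, {"claw": 0.7, "xyz": [0, 0, 0], "yaw": 0}, {"claw": 0.7, "xyz": [0, 0, 0], "yaw": 0}])

```text
clock: 13.38
tool_pos: [0.554, -0.2577, 0.0542]
eef_rot: [-179.9, -0.1, 105.3]
ft_force: [0.9, 0.6, 0.7]
finger_gap: 0.0599
grip_force: 0.0
```

servo_tool(series=[{"claw": 0, "xyz": [0, 0, 0], "yaw": 0}, {"claw": 0, "xyz": [0, 0, 0], "yaw": 0}, {"claw": 0, "xyz": [0, 0, 0], "yaw": 0}, {"claw": 0, "xyz": [0, 0, 0], "yaw": 0}, {"claw": 0, "xyz": [0, 0, 0], "yaw": 0}, {"claw": 0, "xyz": [0, 0, 0], "yaw": 0}, {"claw": 0, "xyz": [0, 0, 0], "yaw": 0}, {"claw": 0, "xyz": [0, 0, 0], "yaw": 0}])

```text
clock: 14.05
tool_pos: [0.5539, -0.2602, 0.0559]
eef_rot: [-179.9, 0.1, 105.1]
ft_force: [-4.4, -0.1, 7.5]
finger_gap: 0.0235
grip_force: 40.0
```

servo_tool(series=[{"claw": 0, "xyz": [-0.0016, 0.006, 0], "yaw": 0}, {"claw": 0, "xyz": [-0.0016, 0.006, 0], "yaw": 0}, {"claw": 0, "xyz": [-0.0016, 0.006, 0], "yaw": 0}, {"claw": 0, "xyz": [-0.0016, 0.006, 0], "yaw": 0}, {"claw": 0, "xyz": [-0.0016, 0.006, 0], "yaw": 0}, {"claw": 0, "xyz": [-0.0016, 0.006, 0], "yaw": 0}, {"claw": 0, "xyz": [-0.0016, 0.006, 0], "yaw": 0}, {"claw": 0, "xyz": [-0.0016, 0.006, 0], "yaw": 0}])

```text
clock: 14.72
tool_pos: [0.549, -0.2422, 0.0559]
eef_rot: [-180.0, 0.2, 105.1]
ft_force: [-3.3, -3.0, 6.2]
finger_gap: 0.0238
grip_force: 39.7
```

servo_tool(series=[{"claw": 0, "xyz": [-0.0013, 0.0048, 0], "yaw": 0}, {"claw": 0, "xyz": [-0.0013, 0.0048, 0], "yaw": 0}, {"claw": 0, "xyz": [-0.0013, 0.0048, 0], "yaw": 0}, {"claw": 0, "xyz": [-0.0013, 0.0048, 0], "yaw": 0}, {"claw": 0, "xyz": [-0.0013, 0.0048, 0], "yaw": 0}, {"claw": 0, "xyz": [-0.0013, 0.0048, 0], "yaw": 0}, {"claw": 0, "xyz": [-0.0013, 0.0048, 0], "yaw": 0}, {"claw": 0, "xyz": [-0.0013, 0.0048, 0], "yaw": 0}])

```text
clock: 15.38
tool_pos: [0.5452, -0.228, 0.0559]
eef_rot: [180.0, 0.2, 105.0]
ft_force: [-1.4, -6.3, 4.5]
finger_gap: 0.0232
grip_force: 39.5
```

servo_tool(series=[{"claw": 0, "xyz": [-0.00065, 0.0024, 0], "yaw": 0}, {"claw": 0, "xyz": [-0.00065, 0.0024, 0], "yaw": 0}, {"claw": 0, "xyz": [-0.00065, 0.0024, 0], "yaw": 0}, {"claw": 0, "xyz": [-0.00065, 0.0024, 0], "yaw": 0}, {"claw": 0, "xyz": [-0.00065, 0.0024, 0], "yaw": 0}, {"claw": 0, "xyz": [-0.00065, 0.0024, 0], "yaw": 0}])

```text
clock: 15.88
tool_pos: [0.5436, -0.2222, 0.0559]
eef_rot: [180.0, 0.2, 105.0]
ft_force: [-2.1, -5.3, 4.7]
finger_gap: 0.0233
grip_force: 39.5
```

servo_tool(series=[{"claw": 0, "xyz": [-0.00065, 0.0024, 0], "yaw": 0}, {"claw": 0, "xyz": [-0.00065, 0.0024, 0], "yaw": 0}])

```text
clock: 16.05
tool_pos: [0.5431, -0.2203, 0.0559]
eef_rot: [180.0, 0.2, 105.0]
ft_force: [-1.3, -6.3, 3.4]
finger_gap: 0.0232
grip_force: 39.5
```

servo_tool(series=[{"claw": 0, "xyz": [-0.00065, 0.0024, 0], "yaw": 0}, {"claw": 0, "xyz": [0, 0, 0], "yaw": 0}])

```text
clock: 16.22
tool_pos: [0.5428, -0.2191, 0.0559]
eef_rot: [-180.0, 0.2, 105.0]
ft_force: [-2.6, -4.9, 4.8]
finger_gap: 0.0233
grip_force: 39.6
```

servo_tool(series=[{"claw": 0, "xyz": [-0.00065, 0.0024, 0], "yaw": 0}, {"claw": 0, "xyz": [0, 0, 0], "yaw": 0}])

```text
clock: 16.38
tool_pos: [0.5425, -0.2182, 0.0559]
eef_rot: [-180.0, 0.2, 105.0]
ft_force: [-2.1, -5.0, 4.5]
finger_gap: 0.0233
grip_force: 39.6
```

servo_tool(series=[{"claw": 0, "xyz": [-0.00065, 0.0024, 0], "yaw": 0}, {"claw": 0, "xyz": [0, 0, 0], "yaw": 0}])

```text
clock: 16.55
tool_pos: [0.5423, -0.2173, 0.0559]
eef_rot: [-180.0, 0.2, 105.0]
ft_force: [-1.7, -5.5, 4.4]
finger_gap: 0.0238
grip_force: 39.6
```

servo_tool(series=[{"claw": 0, "xyz": [-0.00065, 0.0024, 0], "yaw": 0}, {"claw": 0, "xyz": [0, 0, 0], "yaw": 0}])

```text
clock: 16.72
tool_pos: [0.542, -0.2163, 0.0559]
eef_rot: [-180.0, 0.2, 105.0]
ft_force: [-2.3, -5.6, 4.3]
finger_gap: 0.0234
grip_force: 39.6
```

servo_tool(series=[{"claw": 0, "xyz": [-0.00035, 0.0012, 0], "yaw": 0}, {"claw": 0, "xyz": [0, 0, 0], "yaw": 0}])

```text
clock: 16.88
tool_pos: [0.5419, -0.2159, 0.0559]
eef_rot: [180.0, 0.2, 105.0]
ft_force: [-1.6, -6.2, 4.5]
finger_gap: 0.0232
grip_force: 39.6
```

servo_tool(series=[{"claw": 0, "xyz": [-0.00035, 0.0012, 0], "yaw": 0}, {"claw": 0, "xyz": [-0.00035, 0.0012, 0], "yaw": 0}, {"claw": 0, "xyz": [0, 0, 0], "yaw": 0}])

```text
clock: 17.13
tool_pos: [0.5419, -0.2158, 0.0559]
eef_rot: [180.0, 0.3, 105.0]
ft_force: [-1.6, -7.5, 2.7]
finger_gap: 0.0234
grip_force: 39.3
```

servo_tool(series=[{"claw": 0, "xyz": [-0.00035, 0.0012, 0], "yaw": 0}, {"claw": 0, "xyz": [-0.00035, 0.0012, 0], "yaw": 0}, {"claw": 0, "xyz": [0, 0, 0], "yaw": 0}])

```text
clock: 17.38
tool_pos: [0.5418, -0.2157, 0.0559]
eef_rot: [180.0, 0.3, 105.0]
ft_force: [0.1, -9.9, 1.5]
finger_gap: 0.0237
grip_force: 39.2
```

servo_tool(series=[{"claw": 0, "xyz": [-0.0005, 0.002, 0], "yaw": 0}, {"claw": 0, "xyz": [-0.0005, 0.002, 0], "yaw": 0}, {"claw": 0, "xyz": [0, 0, 0], "yaw": 0}])

```text
clock: 17.63
tool_pos: [0.5419, -0.2156, 0.056]
eef_rot: [179.9, 0.4, 104.9]
ft_force: [2.8, -13.4, -1.6]
finger_gap: 0.0235
grip_force: 39.4
```

Run:
```python
from h import *
f=grab_frame("wrist"); cv2.imwrite("pics/w4.png",f["image"])
```

```text
(no output)
```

View pics/w4.png

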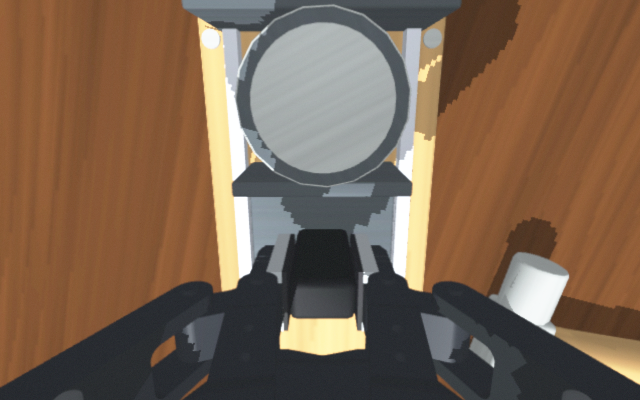

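The picture shows the tin seated between the end wall (row 10) and the plate (row 187) with no gap. The force rose to 13 N with no further motion. I'll release, rise and check.

servo_tool(series=[{"claw": 1, "xyz": [0, 0, 0], "yaw": 0}, {"claw": 1, "xyz": [0, 0, 0], "yaw": 0}, {"claw": 1, "xyz": [0, 0, 0], "yaw": 0}, {"claw": 1, "xyz": [0, 0, 0], "yaw": 0}, {"claw": 1, "xyz": [0, 0, 0.05], "yaw": 0}, {"claw": 1, "xyz": [0, 0, 0.08], "yaw": 0}, {"claw": 1, "xyz": [0, 0, 0.08], "yaw": 0}, {"claw": 1, "xyz": [0, 0, 0.08], "yaw": 0}])

```text
clock: 18.35
tool_pos: [0.5405, -0.2084, 0.1716]
eef_rot: [-180.0, -0.1, 105.2]
ft_force: [-0.5, -0.2, 0.3]
finger_gap: 0.0858
grip_force: 0.0
```

servo_tool(series=[{"claw": 1, "xyz": [0, -0.08, 0.05], "yaw": 0}, {"claw": 1, "xyz": [0, -0.08, 0.05], "yaw": 0}, {"claw": 1, "xyz": [0, -0.08, 0.05], "yaw": 0}, {"claw": 1, "xyz": [0, -0.08, 0.05], "yaw": 0}, {"claw": 1, "xyz": [0, 0, 0], "yaw": 0}])

```text
clock: 18.77
tool_pos: [0.5408, -0.3461, 0.2546]
eef_rot: [179.8, 0.5, 104.7]
ft_force: [-0.2, -0.9, -0.5]
finger_gap: 0.0853
grip_force: 0.0
```

Run:
```python
from h import *
f=grab_frame("side"); cv2.imwrite("pics/s2.png",cv2.resize(f["image"][80:360,160:460],None,fx=2,fy=2))
```

```text
(no output)
```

View pics/s2.png

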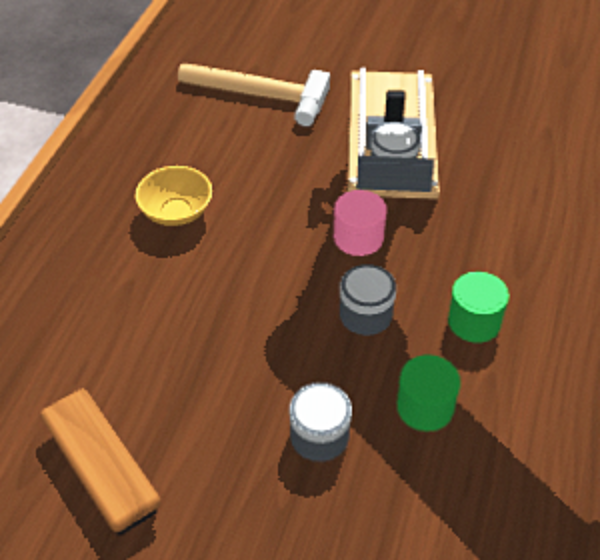

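The full tin sits between the plate and the end wall at (395,140). The two light tins stand upright at (367,298) and (320,420), and the bystanders have not moved.

```bash
python3 -c "
from workcell import manip; print(manip.finish_job())"
```

```text
the job is handed in; nothing more can be done
None
```

I handed the job in with the full tin (about 4.9 N) standing in the bay, pressed home against the end wall by the retainer at about 13 N. Of the two tins left upright on the bench, one weighed about 2 N and the other wasn't weighed, the bowl, hammer and brush look unmoved, and the hand-in returned no verdict.

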